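# Feed a steel slug down the chute into the escapement

## Task

Stand the loose steel slug in the upper half of the sloped feed chute, then push it down the channel over the spring pawl until it rests against the spring-backed stop plate with the pawl up behind it. Press only until the pawl has caught: the stop plate is delicate and must not be driven back hard towards the end of its travel. Leave the slug captured there and do not disturb the bottle, vial and crucible that stand round the work.

Things in the scene. Friction and masses are not known exactly. Their poses are not given: they have to be found in the camera images.
- slug_center (a point): Loose plain steel slug: an upright cylinder, 40 mm in diameter and 40 mm tall, about 0.35 kg (unit varies), thin groove near its top, standing on the worktop. This point is its centre, 20 mm above its underside; z is the cylinder's axis.
- bed: Sloped aluminium channel of the feed chute, fixed. Flat slotted floor 300 mm long, inner width 42 mm; two side walls 4 mm thick stand 12 mm above the floor, so the slug stands 28 mm proud of them. Origin: on the floor, centre line, half length. x points downhill along the channel (15 degrees below level), y across, z square to the floor. Floor runs from x = -150 mm (upper, open end) to +150 mm.
- bed_upper (a point): Centre of the channel floor 95 mm uphill of mid length: a good spot to stand the slug. The slug stays where it is put on the slope, or at most creeps down to the pawl (steel on channel: friction about 0.4).
- chute: The chute's grey stand, fixed to the worktop; origin under its centre. A dark steel escapement carriage with pawl and stop plate is clamped on the lower half of the channel, at a setting that differs each time and is not measured. It is 64 mm wide with a thumb screw out to 47 mm at +y of the channel; cheeks 14 mm above the floor, end block 26 mm, all downhill of the pawl.
- pawl (a joint): How far the pawl, 12 mm wide in the floor's slot, is pressed down, in m: 0 = up, tip 5 mm above the floor; 0.005 with the slug over it. Its back (downhill) face lies anywhere from 10 to 50 mm downhill of mid channel; a 15 mm ramp faces uphill, so the slug rides over with 1 to 2 N. The pawl springs up behind the slug, and holds it, when the slug has pressed the stop plate back about 4 mm.
- stop (a joint): How far the stop plate (38 mm wide, 2 to 23 mm above the floor) is pressed downhill, in m: 0 at rest, where its face is 36 mm downhill of the pawl's back face. Spring 1 N per mm, no preload; end of travel 13 mm; more than 10 mm (10 N) is too much. Reads about 0.004 with the slug captured. The push needed is this spring's force plus 0 to 3 N of sliding drag.
- bottle: Bystander: reagent bottle with a black cap, 45 mm wide, 80 mm tall; origin at the centre of its underside.
- vial: Bystander: small glass sample vial with a black cap, 24 mm wide, 44 mm tall; origin at the centre of its underside.
- crucible: Bystander: white porcelain crucible, 39 mm wide, 28 mm tall; origin at the centre of its underside.
Mind the look-alikes: they are no part of the job. Leave any green, orange or yellow look-alike of the part that bears slug_center alone.

How it is judged:
By the outcome, as a careful person would: the job done as asked, in the order asked, and still so for the second after the job is handed in, with the robot touching nothing.
It also fails if it takes over 59 s, if anything falls off the work surface, if the arm or the gripper's body presses on something with over 40 N, if the wrist force passes 120 N, or if a joint passes its speed limit or range.

## Robot

A 6-joint arm with a two-finger parallel gripper is mounted at the origin on a cart in front of the work surface, level with it; the furniture and walls round the work are solid. World frame = base frame: x ahead of the robot, y to its left, z up, the work surface at z = 0. Lengths are in m, angles in rad, forces in N, time in s.
With the tool pointing down it reaches from about 0.35 to 0.85 m from the base axis. Payload 8.1 kg.
Tool frame: the origin (TCP) lies on the mounting face of the last link; the fingertips stand 186 mm ahead of it and the grasp point (between the pads) lies 167 mm ahead of it; z points along the fingers, y is the line along which they close (so a half turn about z gives the same grasp; the last joint's range is limited). The gripper opens to 93 mm and grips with 3 to 60 N. Pads are 15 mm wide; open, the fingers measure 128 mm over their backs; the gripper's body (75 mm by 188 mm) begins 65 mm behind the grasp point.
Start: joints at [-1.334, 0.13, 1.488, -0, 1.523, -0.085], TCP at [0.19, -0.569, 0.405] pointing down, gripper open.
Joint ranges: [-2.96, 2.96], [-0.89, 2.26], [0.02, 2.5], [-1.34, 4.48], [0, 2.73], [-2.66, 2.66]. Speed limits (rad/s): [2.39, 2.39, 2.79, 3.14, 3.14, 3.14].

## Interface

Orientations are given as a rotation vector (axis times angle).
In Python, from plant import * gives the robot as it stands. The module is installed in compiled form; this text tells all that it offers.
- The arm moves only by the tool arm_command, never from a script. Its argument "increments" is a list of rows, each a list of 6 numbers: the shift along the tool's x, y, z in units of 0.2 m (1.0 is 0.2 m), then the turn, a rotation vector about the tool's x, y, z in units of pi rad (1.0 is pi rad). A call has exactly 5 rows; each row is the pose to reach, as a shift and turn from the pose commanded when the call began, along the tool's axes at that moment, turning the shorter way round; what a row does not reach only later rows make up. A row lasts 1/8 s, in which the tool goes at most 62.5 mm and 10.7 degrees, less where a joint would pass 70% of its speed; a pose out of reach is approached as far as the arm can. A call with a number of a shift or a turn outside -1 to 1 is refused whole. A call with a gripper value outside its range is refused whole. "fingers" is the closure, from -1 (fully open) to 1 (shut), set as the call begins (left out, the last holds). The fingers move at their own pace and stop on an object; "force" is the grip in N (left out, the last holds). Time passes only in rows, so rows that repeat a pose let the fingers close, or fill a call up. It gives the time, the measured TCP pose, the force, the opening and the grip force at its end, in the units of the state.
- read_state(): the state, without advancing time (a new reading comes with each control period).
- read_camera(name): name is "scene" or "top" or "wrist"; returns a dict with "image" (480x640x3 uint8, red, green, blue), "fx", "fy", "cx", "cy" (pixels), "T" (4x4, takes a point from camera to world coordinates). Camera axes: x right, y down, z forward; pixel columns grow to the right and rows downward; lengths in m; the calibration is good to about 2 mm. A picture is of the moment at which its call begins. There is no depth.
- close_job(): hands the job in; it is judged then, once.
The state is a dict: "t": time; "q": joint angles; "dq": joint speeds; "joint_torque": joint torques, N m; "tool_pos": TCP position; "orientation": TCP orientation; "force": force on the tool from outside, world axes, zero at the start; "wrist_torque": the same for the moment, N m; "opening": finger opening in m; "gripper_force": force on a finger pad.
Only numpy, scipy, OpenCV 4.12 (cv2) and the standard library are available. Lean on these libraries where they do the work, as an engineer would, in place of code of your own. Each camera call takes 0.05 s, during which the arm holds its last target. There are 200 camera calls.

## Working session

There is one attempt and no reset: what is moved stays moved. The work goes in short steps, Python scripts to look and compute and a tool call to move; the robot and the scene stay as the last step left them, time stands still between calls to the robot, and variables do not carry over. Pictures are saved under pics/ and viewed, at most 10 in all, crops included, and the job is handed in when it is done.

Besides the shell and the picture viewer there is one more tool, called after "Emit:" in YAML: its name, and indented under it one key for each argument. arm_command: Moves the arm, as the interface text tells. Shifts and turns lie within -1 to 1; 1 stands for 0.2 m of shift or pi rad of turn. Its arguments: {"type":"object","properties":{"increments":{"type":"array","items":{"type":"array","items":{"type":"number","minimum":-1,"maximum":1}}},"fingers":{"type":"number"},"force":{"type":"number"}},"required":["increments"]}

```bash
mkdir -p pics; python3 - <<'E'
from plant import *
import cv2,numpy as np
s=read_state();print(s['t'],s['tool_pos'],s['orientation'])
for n in("scene","top"):
    c=read_camera(n);cv2.imwrite(f"pics/{n}0.png",c["image"][:,:,::-1]);print(n,c['fx'],c['fy'],c['cx'],c['cy'],np.round(c['T'],3).tolist())
E
```

```text
0.0 [ 0.18971501 -0.56897564  0.40370013] [-3.09926171e+00 -5.02968807e-01  2.43610083e-04]
scene 576.8684485262356 576.8684485262356 311.47675783131535 240.42923696274363 [[-0.845, -0.206, 0.494, 0.031], [-0.535, 0.353, -0.767, 0.84], [-0.016, -0.913, -0.408, 0.502], [0.0, 0.0, 0.0, 1.0]]
top 568.9514106157849 568.9514106157849 318.3177209607874 237.96497607792813 [[0.001, -0.992, 0.124, 0.403], [-1.0, -0.001, -0.001, 0.071], [0.001, -0.124, -0.992, 1.291], [0.0, 0.0, 0.0, 1.0]]
```

View pics/scene0.png

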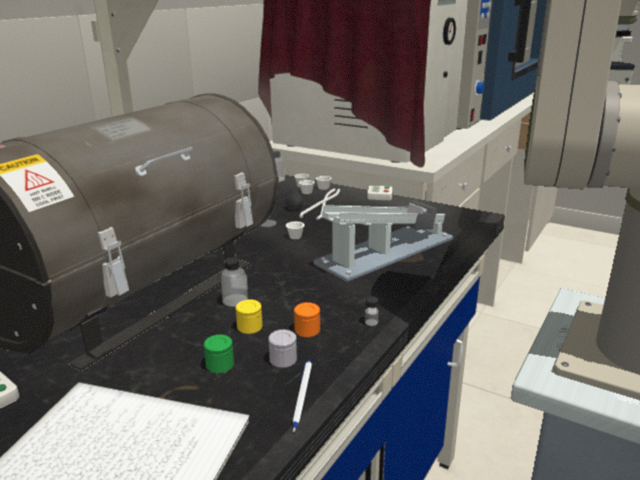

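View pics/top0.png

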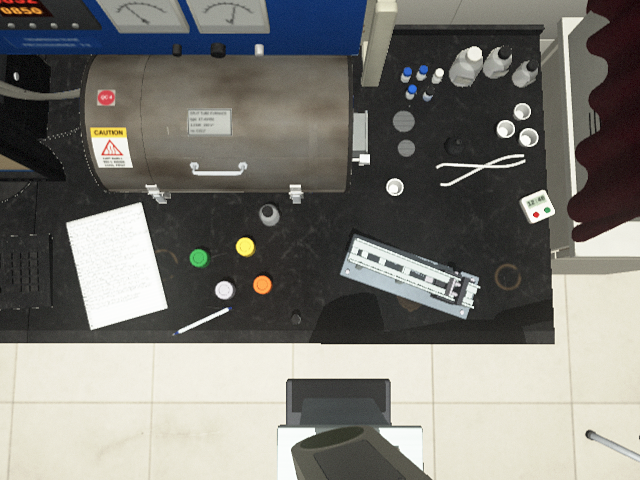

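The candidates in the top view are grey (224,289), green (199,258), yellow (245,246) and orange (262,285). The plain steel slug is the grey one, which is at (283,348) in the scene view. The chute runs from (350,245) at its upper end to (475,300) at the carriage end. Next I'll take close crops.

```bash
python3 - <<'E'
import cv2,numpy as np
t=cv2.imread('pics/top0.png');s=cv2.imread('pics/scene0.png')
a=cv2.resize(t[225:325,335:485],(800,533)[:2],interpolation=cv2.INTER_CUBIC)[:, :]
a=cv2.resize(t[230:325,335:485],(600,380),interpolation=cv2.INTER_CUBIC)
b=cv2.resize(s[195:280,310:460],(388,220),interpolation=cv2.INTER_CUBIC)
c=cv2.resize(s[320:375,255:310],(200,200),interpolation=cv2.INTER_CUBIC)
d=cv2.resize(t[270:310,200:240],(200,200),interpolation=cv2.INTER_CUBIC)
o=np.zeros((600,800,3),np.uint8);o[:380,:600]=a;o[380:,:388]=b;o[390:590,395:595]=c;o[390:590,598:798]=d
cv2.imwrite('pics/crop1.png',o)
E
```

```text
(no output)
```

View pics/crop1.png

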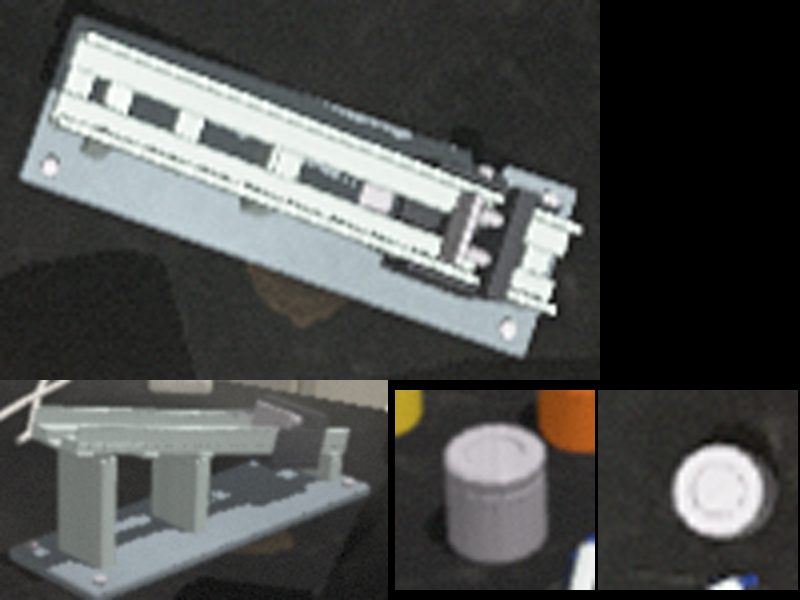

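The crop confirms that the grey slug is plain with a groove near its top. Its top centre is at about (224,290) in the top view and (282.5,338) in the scene view. In the top view the pawl is at about (429,279) and the stop plate at about (450,287). The upper channel end is at about (352.5,249.5) and the lower at (476.7,297.5). Now I'll triangulate.

```bash
cat > h.py <<'E'
from plant import *
import cv2,numpy as np
from scipy.spatial.transform import Rotation as R
def ray(c,p):
    d=np.array([(p[0]-c['cx'])/c['fx'],(p[1]-c['cy'])/c['fy'],1.]);T=np.array(c['T'])
    return T[:3,3],T[:3,:3]@d
def onz(c,p,z):
    o,d=ray(c,p);return o+d*(z-o[2])/d[2]
def tri(c1,p1,c2,p2):
    a,b=ray(c1,p1),ray(c2,p2);A=np.stack([a[1],-b[1]],1)
    k=np.linalg.lstsq(A,b[0]-a[0],rcond=None)[0]
    x,y=a[0]+k[0]*a[1],b[0]+k[1]*b[1];return (x+y)/2,np.linalg.norm(x-y)
def proj(c,P):
    T=np.array(c['T']);q=T[:3,:3].T@(np.array(P)-T[:3,3]);return np.array([c['fx']*q[0]/q[2]+c['cx'],c['fy']*q[1]/q[2]+c['cy']])
def tool(): # T of tool
    s=read_state();return np.array(s['tool_pos']),R.from_rotvec(s['orientation'])
def inc(pos,Rt): # increment row to world pose from the measured one
    p,r=tool();return np.round(np.r_[r.inv().apply(pos-p)/.2,(r.inv()*Rt).as_rotvec()/np.pi],4).tolist()
E
python3 - <<'E'
from h import *
t=read_camera('top');s=read_camera('scene')
p,e=tri(t,(224,290),s,(282.5,337.9));print('slugtop',p,e)
u,e=tri(t,(352.5,249.5),s,(332,210.1));print('upper wall top',u,e)
l,e2=tri(t,(476.7,297.5),s,(440.6,214.3));print('lower',l,e2);d=l-u
print(np.linalg.norm(d),np.degrees(np.arcsin(d[2]/np.linalg.norm(d))),np.degrees(np.arctan2(d[1],d[0])))
for n,q in dict(orange=(262,285),yellow=(245,246),green=(199,258)).items():print(n,onz(t,q,.04))
for n,q in dict(bottle=(269,214),vial=(296,318),cruc=(395,187)).items():print(n,onz(t,q,.04))
print('wrist',np.round(read_camera('wrist')['T'],3).tolist(),tool()[1].as_matrix().round(3).tolist())
E
```

```text
slugtop [0.44504079 0.27737555 0.0382827 ] 0.0006733991066282664
upper wall top [5.25646560e-01 2.54748121e-04 1.25928137e-01] 0.0011163115153846705
lower [ 0.42458087 -0.27734526  0.0428256 ] 0.008985849027576409
0.3068909743428781 -15.711191089853196 -110.00502155106504
orange [0.45569891 0.19379256 0.04      ]
yellow [0.54174024 0.23253375 0.04      ]
green [0.51500706 0.33357476 0.04      ]
bottle [0.61352849 0.18026879 0.04      ]
vial [0.3840607  0.11879649 0.04      ]
cruc [ 0.67514637 -0.10152302  0.04      ]
wrist [[0.317, -0.92, -0.232, 0.252], [-0.949, -0.307, -0.076, -0.547], [-0.001, 0.245, -0.97, 0.384], [0.0, 0.0, 0.0, 1.0]] [[0.949, 0.316, -0.0], [0.316, -0.949, 0.001], [0.0, -0.001, -1.0]]
```

Emit:
arm_command:
  increments:
    - [0.2,-0.2,0,0,0,0]
    - [0.4,-0.4,0,0,0,0]
    - [0.6,-0.6,0,0,0,0]
    - [0.8,-0.8,0,0,0,0]
    - [1,-1,0,0,0,0]
  fingers: -1
  force: 15

```text
t: 0.88
tool_pos: [0.3167, -0.3145, 0.4048]
orientation: [3.101, 0.503, 0.001]
force: [0.2, -0.5, 0.1]
opening: 0.0931
gripper_force: 0.0
```

Emit:
arm_command:
  increments:
    - [0.2,-0.2,0,0,0,0]
    - [0.4,-0.4,0,0,0,0]
    - [0.6,-0.6,0,0,0,0]
    - [0.8,-0.8,0,0,0,0]
    - [1,-1,0,0,0,0]

```text
t: 1.5
tool_pos: [0.4432, -0.0614, 0.405]
orientation: [3.101, 0.503, 0.001]
force: [1.4, -1.1, -0.1]
opening: 0.0932
gripper_force: 0.0
```

Emit:
arm_command:
  increments:
    - [0.1,-0.2,0,0,0,-0.05]
    - [0.2,-0.4,0,0,0,-0.11]
    - [0.3,-0.6,0.1,0,0,-0.16]
    - [0.4,-0.8,0.2,0,0,-0.22]
    - [0.5,-1,0.3,0,0,-0.27]

```text
t: 2.12
tool_pos: [0.4743, 0.1597, 0.3443]
orientation: [2.614, 1.742, 0.001]
force: [-0.3, -0.7, 0.0]
opening: 0.0928
gripper_force: 0.0
```

```bash
python3 - <<'E'
from h import *
print(read_state()['t'],read_state()['q'],tool()[0],tool()[1].as_matrix().round(3).tolist())
c=np.cos;h=np.radians(97)
Rt=R.from_matrix(np.array([[np.cos(h),np.sin(h),0],[np.sin(h),-np.cos(h),0],[0,0,-1]]).T.T if 0 else np.column_stack([[np.cos(h),np.sin(h),0],[np.sin(h),-np.cos(h),0],[0,0,-1]]))
print(inc(np.array([.445,.277,.29]),Rt))
E
```

```text
2.125 [ 2.22268235e-01 -1.04880417e-01  1.83670392e+00 -6.61842193e-05
  1.40912777e+00  6.17290935e-01] [0.47431561 0.15967489 0.34428395] [[0.385, 0.923, 0.001], [0.923, -0.385, 0.0], [0.0, 0.001, -1.0]]
[0.485, -0.3612, 0.2714, 0.0002, -0.0001, -0.1646]
```

Emit:
arm_command:
  increments:
    - [0.12,-0.09,0.07,0,0,-0.04]
    - [0.24,-0.18,0.14,0,0,-0.08]
    - [0.36,-0.27,0.2,0,0,-0.12]
    - [0.485,-0.36,0.27,0,0,-0.165]
    - [0.485,-0.36,0.27,0,0,-0.165]

```text
t: 2.75
tool_pos: [0.4448, 0.2768, 0.2893]
orientation: [-2.082, -2.351, 0.004]
force: [-0.3, -0.1, -0.6]
opening: 0.0932
gripper_force: 0.0
```

```bash
python3 - <<'E'
from h import *
w=read_camera('wrist');cv2.imwrite('pics/w1.png',w['image'][:,:,::-1]);print(tool()[0])
print(proj(w,[.445,.277,.04]))
E
```

```text
[0.44537797 0.27595212 0.29010955]
[327.10331866 254.25996412]
```

View pics/w1.png

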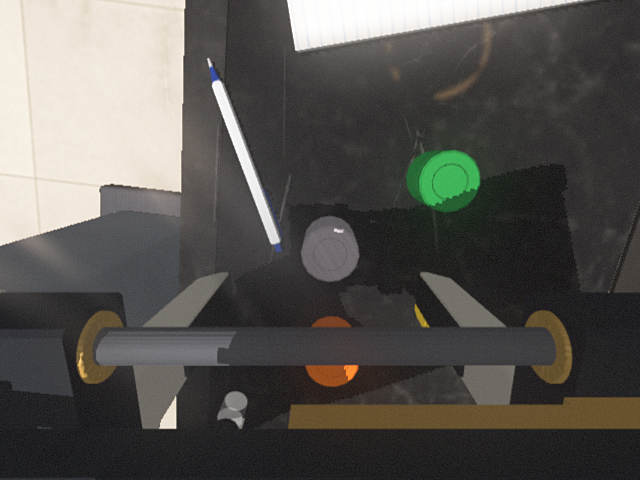

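The wrist view shows the slug's top centre at about (330,253) against a prediction of (327,254), and the fingers are clear of the look-alikes. I'll descend so the tips stop at z=16 mm, above channel wall height, and grip.

Emit:
arm_command:
  increments:
    - [0,0,0.12,0,0,0]
    - [0,0,0.24,0,0,0]
    - [0,0,0.36,0,0,0]
    - [0,0,0.44,0,0,0]
    - [0,0,0.44,0,0,0]

```text
t: 3.42
tool_pos: [0.4457, 0.2748, 0.2019]
orientation: [-2.088, -2.346, 0.003]
force: [0.2, -0.4, 0.7]
opening: 0.0927
gripper_force: 0.0
```

Emit:
arm_command:
  increments:
    - [0,0,0,0,0,0]
    - [0,0,0,0,0,0]
    - [0,0,0,0,0,0]
    - [0,0,0,0,0,0]
    - [0,0,0,0,0,0]
  fingers: 1
  force: 15

```text
t: 4.05
tool_pos: [0.4459, 0.2756, 0.2029]
orientation: [2.087, 2.348, 0.0]
force: [0.5, 1.6, -0.0]
opening: 0.0473
gripper_force: 0.0
```

Emit:
arm_command:
  increments:
    - [0,0,0,0,0,0]
    - [0,0,0,0,0,0]
    - [0,0,0,0,0,0]
    - [0,0,0,0,0,0]
    - [0,0,0,0,0,0]

```text
t: 4.68
tool_pos: [0.446, 0.2756, 0.2029]
orientation: [2.087, 2.348, 0.001]
force: [1.7, 0.4, 0.1]
opening: 0.0392
gripper_force: 15.0
```

Emit:
arm_command:
  increments:
    - [0,0,-0.25,0,0,0]
    - [0,0,-0.5,0,0,0]
    - [-0.3,0,-0.75,0,0,0]
    - [-0.6,0,-0.85,0,0,0]
    - [-0.9,0,-0.85,0,0,0]

```text
t: 5.3
tool_pos: [0.4656, 0.1075, 0.3735]
orientation: [2.084, 2.349, 0.003]
force: [1.0, 0.4, -4.0]
opening: 0.0395
gripper_force: 15.0
```

Emit:
arm_command:
  increments:
    - [-0.2,0,0,0,0,0.05]
    - [-0.4,0,0,0,0,0.1]
    - [-0.6,0,0,0,0,0.15]
    - [-0.8,0,0,0,0,0.15]
    - [-0.9,0,0,0,0,0.15]

```text
t: 5.92
tool_pos: [0.4862, -0.0718, 0.3707]
orientation: [-2.578, -1.793, 0.003]
force: [-0.5, 0.3, -2.6]
opening: 0.0395
gripper_force: 15.0
```

```bash
cat >> h.py <<'E'
def bed(h,mid):
    a=np.radians(h);b=np.radians(15)
    bx=np.array([np.cos(a)*np.cos(b),np.sin(a)*np.cos(b),-np.sin(b)]);by=np.array([-np.sin(a),np.cos(a),0]);bz=np.cross(bx,by)
    Rt=R.from_matrix(np.column_stack([-bx,by,-bz]))
    return np.array(mid),bx,by,bz,Rt
E
python3 - <<'E'
from h import *
m,bx,by,bz,Rt=bed(-110,[.476,-.1356,.0728])
print(read_state()['t'],tool()[0],read_state()['q'].round(2) if hasattr(read_state()['q'],'round') else read_state()['q'])
print(inc(m-.095*bx+.27*bz,Rt))
E
```

```text
5.925 [ 0.48618831 -0.07179267  0.37069937] [-0.25 -0.15  1.83 -0.    1.46  0.1 ]
[-0.2074, 0.0627, 0.0625, -0.0005, 0.0835, -0.0021]
```

Emit:
arm_command:
  increments:
    - [-0.05,0.02,0,0,0.03,0]
    - [-0.1,0.03,0,0,0.06,0]
    - [-0.15,0.05,0.03,0,0.083,0]
    - [-0.207,0.063,0.06,0,0.083,-0.002]
    - [-0.207,0.063,0.06,0,0.083,-0.002]

```text
t: 6.55
tool_pos: [0.4836, -0.1138, 0.3584]
orientation: [-2.437, -1.707, -0.316]
force: [0.1, 0.4, -2.8]
opening: 0.0398
gripper_force: 15.0
```

```bash
python3 - <<'E'
from h import *
w=read_camera('wrist');t=read_camera('top');cv2.imwrite('pics/w2.png',w['image'][:,:,::-1]);cv2.imwrite('pics/t2.png',t['image'][:,:,::-1]);p,r=tool();print(p,r.as_matrix().round(3).tolist())
m,bx,by,bz,Rt=bed(-110,[.476,-.1356,.0728])
print('slug bottom',proj(w,p+r.apply([0,0,.2029])),'fl',[proj(w,m+x*bx+y*by+.012*bz).round(1).tolist() for x in(-.15,-.05) for y in(-.021,.021)])
E
```

```text
[ 0.48414256 -0.11301038  0.3595588 ] [[0.329, 0.94, 0.087], [0.909, -0.34, 0.242], [0.257, -0.0, -0.966]]
slug bottom [327.50701895 275.56860389] fl [[295.6, 171.0], [359.0, 171.0], [298.2, 309.7], [355.5, 309.8]]
```

View pics/w2.png

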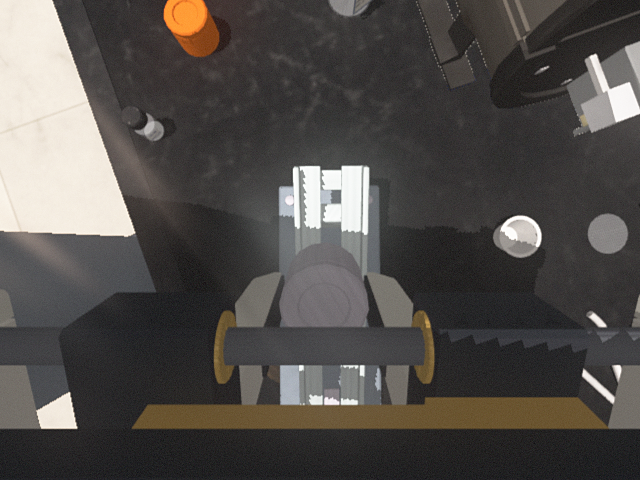

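The channel's open upper end shows at columns ~294–369, rows ~167–235. The held slug is at about columns 281–368 around row 300. I'll enlarge and profile this for lateral alignment.

```bash
python3 - <<'E'
import cv2,numpy as np
w=cv2.imread('pics/w2.png');g=cv2.cvtColor(w,cv2.COLOR_BGR2GRAY)
for r in (180,190,210,225): print(r,g[r,284:380].tolist())
for r in (262,300):print(r,g[r,275:375].tolist())
o=cv2.resize(w[155:265,270:390],(654,600),interpolation=cv2.INTER_CUBIC);cv2.imwrite('pics/c2.png',o)
E
```

```text
180 [75, 77, 73, 71, 74, 72, 71, 70, 86, 242, 255, 252, 248, 246, 218, 132, 131, 146, 142, 166, 253, 252, 249, 247, 247, 249, 250, 250, 249, 248, 246, 246, 245, 248, 250, 239, 168, 138, 156, 250, 252, 248, 247, 248, 246, 247, 246, 247, 247, 246, 248, 247, 247, 247, 247, 248, 248, 214, 245, 249, 247, 246, 245, 243, 247, 249, 248, 248, 247, 245, 244, 244, 245, 247, 247, 248, 252, 202, 151, 225, 253, 251, 247, 247, 230, 123, 62, 66, 69, 66, 65, 59, 59, 68, 63, 62]
190 [193, 193, 193, 198, 195, 197, 197, 189, 189, 204, 250, 252, 249, 247, 231, 139, 126, 145, 150, 143, 150, 223, 251, 249, 248, 248, 249, 249, 249, 248, 247, 245, 244, 247, 248, 252, 202, 175, 177, 174, 181, 183, 181, 175, 186, 184, 185, 140, 123, 125, 125, 124, 122, 116, 117, 120, 122, 195, 250, 249, 247, 245, 244, 244, 246, 248, 248, 248, 246, 244, 245, 243, 247, 248, 247, 249, 251, 180, 140, 235, 255, 250, 247, 245, 194, 124, 110, 108, 111, 109, 108, 113, 113, 109, 105, 71]
210 [191, 192, 190, 191, 192, 191, 190, 192, 192, 193, 240, 254, 251, 246, 243, 201, 128, 136, 145, 149, 156, 252, 252, 246, 246, 245, 247, 248, 248, 
[... 1109 characters left out ...]
10, 107, 107, 106, 108, 105, 110, 106, 107, 111, 108, 106, 108, 106, 104, 103, 105, 102, 104, 104, 101, 103, 101, 109, 137, 143, 132, 114, 107, 128, 139, 146, 143, 135, 108, 105, 100, 104, 105, 105, 106, 103]
300 [53, 55, 56, 56, 69, 105, 106, 104, 107, 112, 109, 115, 110, 114, 110, 110, 112, 108, 106, 110, 107, 113, 111, 110, 104, 107, 111, 113, 112, 115, 112, 112, 116, 115, 115, 117, 114, 117, 116, 115, 112, 115, 112, 114, 109, 110, 113, 114, 114, 116, 111, 118, 114, 112, 114, 113, 112, 111, 114, 109, 109, 117, 117, 116, 113, 116, 113, 115, 115, 118, 116, 114, 111, 103, 104, 118, 114, 113, 112, 115, 114, 116, 113, 114, 116, 116, 118, 118, 118, 113, 112, 109, 97, 56, 43, 40, 48, 43, 36, 44]
```

View pics/c2.png

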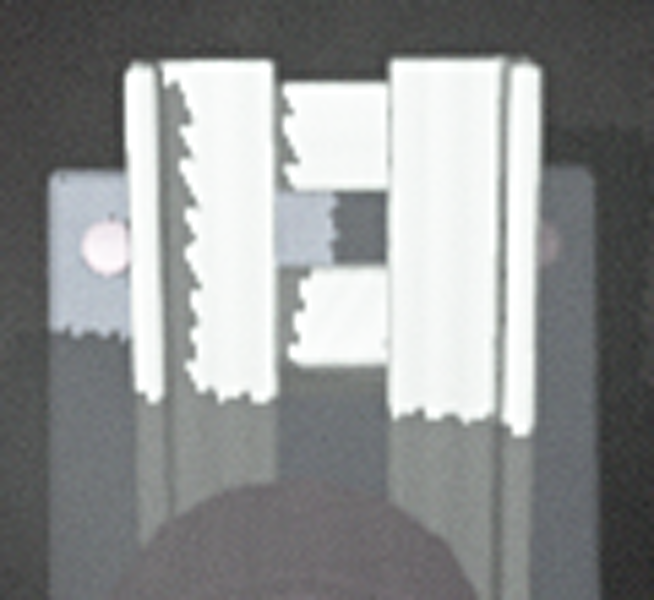

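The enlarged crop shows the channel clearly, with outer edges at columns ~293.5 and ~367.7, so its centre is at ~330.7. The slug's tint differs from the bed's, so I'll fit its outline by colour.

```bash
python3 - <<'E'
from h import *
w=cv2.imread('pics/w2.png').astype(int);c=read_camera('wrist');p,r=tool()
d=cv2.GaussianBlur((w[:,:,2]-w[:,:,1]).astype(np.float32),(3,3),0) # R-G
for y in range(244,326,8):
    xs=np.where(d[y,270:385]>3)[0]+270
    print(y,(xs.min(),xs.max(),(xs.min()+xs.max())/2,len(xs)) if len(xs) else None)
T=np.array(c['T'])
print(c['fx'],c['cx'],'cam in tool',r.inv().apply(T[:3,3]-p).round(4),(r.inv().as_matrix()@T[:3,:3]).round(4).tolist())
for z in (.163,.2029,.258,.27):
  q=p+r.apply([0,0,z]);print(z,proj(c,q).round(1),'depth',(T[:3,:3].T@(q-T[:3,3]))[2].round(3), [proj(c,q+r.apply([0,y,0])).round(1)[0] for y in(-.02,.02)])
m,bx,by,bz,Rt=bed(-110,[.476,-.1356,.0728])
for z in(0,.012):
  for row in(180,225):
    o,dd=ray(c,(330.7,row));k=((m+z*bz-o)@bz)/(dd@bz);P=o+k*dd;print(z,row,'bed coords',(P-m)@bx,(P-m)@by,'tool',r.inv().apply(P-p).round(4))
E
```

```text
244 (np.int64(326), np.int64(327), np.float64(326.5), 2)
252 (np.int64(324), np.int64(347), np.float64(335.5), 11)
260 (np.int64(307), np.int64(353), np.float64(330.0), 35)
268 (np.int64(298), np.int64(356), np.float64(327.0), 48)
276 (np.int64(272), np.int64(384), np.float64(328.0), 81)
284 (np.int64(270), np.int64(384), np.float64(327.0), 92)
292 (np.int64(270), np.int64(382), np.float64(326.0), 95)
300 (np.int64(270), np.int64(383), np.float64(326.5), 96)
308 (np.int64(270), np.int64(384), np.float64(327.0), 97)
316 (np.int64(281), np.int64(384), np.float64(332.5), 89)
324 (np.int64(285), np.int64(384), np.float64(334.5), 80)
352.10375076225426 323.6737924254699 cam in tool [ 0.0671 -0.0018  0.0206] [[-0.0001, -0.9694, -0.2453], [1.0, -0.0001, 0.0002], [-0.0002, -0.2453, 0.9694]]
0.163 [327.7 308.6] depth 0.155 [np.float64(282.1), np.float64(373.2)]
0.2029 [326.9 277. ] depth 0.193 [np.float64(290.4), np.float64(363.3)]
0.258 [326.2 249.7] depth 0.247 [np.float64(297.6), np.float64(354.7)]
0.27 [326.  245.2] depth 0.258 [np.float64(298.8), np.float64(353.3)]
0 180 bed coords -0.14448091301631322 0.003053395012525992 tool [0.0473 0.0032 0.2709]
0 225 bed coords -0.11218734805183024 0.003281846072316088 tool [0.015  0.0034 0.2709]
0.012 180 bed coords -0.14545174796024637 0.002813670974120519 tool [0.0482 0.003  0.2589]
0.012 225 bed coords -0.1147066226836533 0.0030311680655856943 tool [0.0175 0.0031 0.2589]
```

The bed lies ~3–5 mm to tool +y of the slug. I'll shift 4 mm, go down to ~10 mm above the walls and compare directly.

Emit:
arm_command:
  increments:
    - [0,0.01,0.05,0,0,0]
    - [0,0.02,0.1,0,0,0]
    - [0,0.02,0.15,0,0,0]
    - [0,0.02,0.2,0,0,0]
    - [0,0.02,0.22,0,0,0]

```text
t: 7.32
tool_pos: [0.4916, -0.1036, 0.3161]
orientation: [-2.435, -1.708, -0.319]
force: [0.1, 0.9, -3.0]
opening: 0.0398
gripper_force: 15.0
```

```bash
python3 - <<'E'
from h import *
c=read_camera('wrist');im=c['image'][:,:,::-1];cv2.imwrite('pics/w3.png',im);t=read_camera('scene')['image'][:,:,::-1]
o=np.zeros((600,800,3),np.uint8);a=im[140:340,255:405];o[:,:450]=cv2.resize(a,(450,600),interpolation=cv2.INTER_CUBIC)
o[:350,450:]=cv2.resize(t[150:270,300:420],(350,350),interpolation=cv2.INTER_CUBIC);cv2.imwrite('pics/c3.png',o);print(read_state()['force'],tool()[0])
E
```

```text
[-0.92415986  0.49768923 -2.47022338] [ 0.49169086 -0.10377499  0.31659311]
```

View pics/c3.png

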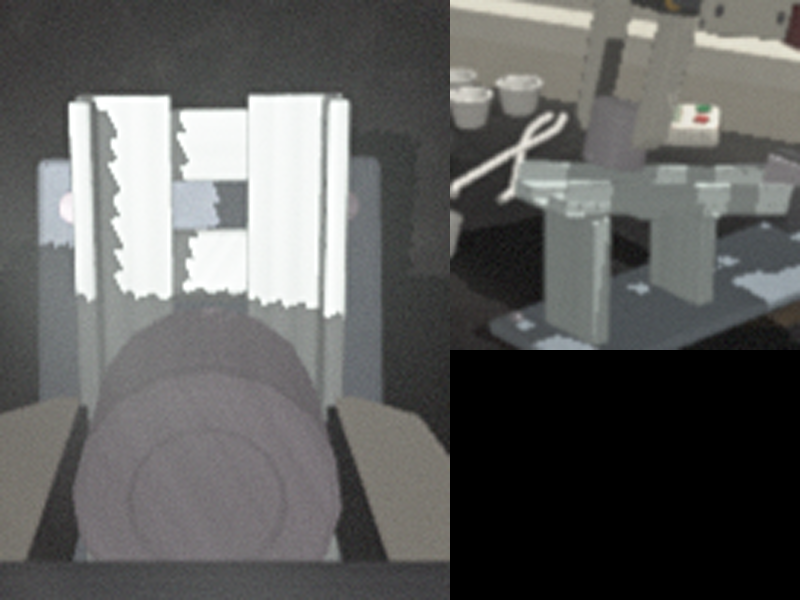

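The slug's bottom centre is at crop x≈210 and the channel centre at ≈210–211 (5.3 px/mm), so it's aligned to ~0.3 mm. The scene view shows the slug just above the walls. I'll lower gently.

Emit:
arm_command:
  increments:
    - [0,0,0.02,0,0,0]
    - [0,0,0.04,0,0,0]
    - [0,0,0.06,0,0,0]
    - [0,0,0.075,0,0,0]
    - [0,0,0.075,0,0,0]

```text
t: 8.05
tool_pos: [0.4931, -0.1003, 0.3024]
orientation: [-2.436, -1.709, -0.32]
force: [-0.5, -0.7, -4.0]
opening: 0.0397
gripper_force: 15.0
```

Emit:
arm_command:
  increments:
    - [0,0,0.005,0,0,0]
    - [0,0,0.01,0,0,0]
    - [0,0,0.015,0,0,0]
    - [0,0,0.015,0,0,0]
    - [0,0,0.015,0,0,0]

```text
t: 8.68
tool_pos: [0.4935, -0.0996, 0.2999]
orientation: [-2.436, -1.709, -0.32]
force: [-0.9, -0.1, -3.4]
opening: 0.0394
gripper_force: 15.0
```

Emit:
arm_command:
  increments:
    - [0,0,0.004,0,0,0]
    - [0,0,0.008,0,0,0]
    - [0,0,0.012,0,0,0]
    - [0,0,0.012,0,0,0]
    - [0,0,0.012,0,0,0]

```text
t: 9.3
tool_pos: [0.4937, -0.0992, 0.2983]
orientation: [-2.436, -1.709, -0.32]
force: [-5.6, -1.1, 5.2]
opening: 0.0396
gripper_force: 15.0
```

Emit:
arm_command:
  increments:
    - [0,0,0.003,0,0,0]
    - [0,0,0.006,0,0,0]
    - [0,0,0.008,0,0,0]
    - [0,0,0.008,0,0,0]
    - [0,0,0.008,0,0,0]

```text
t: 9.93
tool_pos: [0.4938, -0.099, 0.2981]
orientation: [-2.436, -1.71, -0.32]
force: [-12.0, -2.4, 16.4]
opening: 0.0399
gripper_force: 15.0
```

```bash
python3 - <<'E'
from h import *
c=read_camera('wrist');im=c['image'][:,:,::-1];cv2.imwrite('pics/w4.png',im);t=read_camera('scene')['image'][:,:,::-1]
o=np.zeros((600,800,3),np.uint8);a=im[140:340,255:405];o[:,:450]=cv2.resize(a,(450,600),interpolation=cv2.INTER_CUBIC)
o[:350,450:]=cv2.resize(t[180:240,320:380],(350,350),interpolation=cv2.INTER_CUBIC);cv2.imwrite('pics/c4.png',o);s=read_state();print(s['force'],s['wrist_torque'],tool()[0])
m,bx,by,bz,Rt=bed(-110,[.476,-.1356,.0728]);q=tool()[0]-.2029*bz-m;print(q@bx,q@by,q@bz)
E
```

```text
[-12.90757475  -2.61698522  17.62167915] [0.22112784 2.00710412 0.58448678] [ 0.4938151  -0.0990389   0.29803958]
-0.0973673330060656 0.004236082194981599 0.004195673508507401
```

View pics/c4.png

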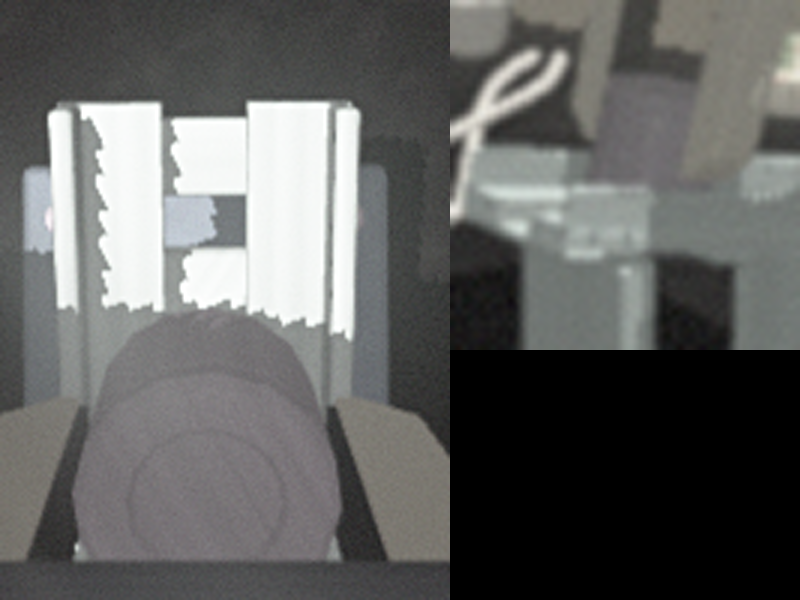

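The slug is inside the channel, with its bottom ~11–12 mm below the wall tops, and lightly loading the +y wall (channel centre x≈204.5, slug ≈210). I'll relieve the load, shift 0.8 mm back, then release.

Emit:
arm_command:
  increments:
    - [0,-0.002,-0.006,0,0,0]
    - [0,-0.004,-0.011,0,0,0]
    - [0,-0.004,-0.011,0,0,0]
    - [0,-0.004,-0.011,0,0,0]
    - [0,-0.004,-0.011,0,0,0]

```text
t: 10.65
tool_pos: [0.493, -0.0989, 0.2981]
orientation: [-2.436, -1.709, -0.32]
force: [1.3, -1.4, -1.0]
opening: 0.0399
gripper_force: 15.0
```

Emit:
arm_command:
  increments:
    - [0,0,0,0,0,0]
    - [0,0,0,0,0,0]
    - [0,0,0,0,0,0]
    - [0,0,0,0,0,0]
    - [0,0,0,0,0,0]
  fingers: 0.2

```text
t: 11.28
tool_pos: [0.4929, -0.0989, 0.2981]
orientation: [-2.436, -1.709, -0.32]
force: [1.0, -1.0, -1.2]
opening: 0.0395
gripper_force: 15.0
```

Emit:
arm_command:
  increments:
    - [0,0,-0.05,0,0,0]
    - [0,0,-0.15,0,0,0]
    - [0,0,-0.25,0,0,0]
    - [0.1,0,-0.3,0,0,0]
    - [0.2,0,-0.3,0,0,0]

```text
t: 11.9
tool_pos: [0.5007, -0.0771, 0.3676]
orientation: [-2.437, -1.708, -0.321]
force: [-0.6, 0.3, -3.3]
opening: 0.0397
gripper_force: 15.0
```

```bash
python3 - <<'E'
from h import *
c=read_camera('wrist');im=c['image'][:,:,::-1];t=read_camera('top')['image'][:,:,::-1]
o=np.zeros((600,800,3),np.uint8);o[:300,:400]=cv2.resize(im,(400,300))
o[300:,:400]=cv2.resize(t[225:315,340:460],(400,300),interpolation=cv2.INTER_CUBIC)
o[:300,400:]=cv2.resize(read_camera('scene')['image'][185:245,320:400,::-1],(400,300),interpolation=cv2.INTER_CUBIC)
cv2.imwrite('pics/c5.png',o);s=read_state();print(s['t'],s['force'],s['opening'],tool()[0])
E
```

```text
12.05 [-1.11193056 -0.50537454 -3.0956382 ] 0.039380639526778415 [ 0.50059378 -0.07656835  0.36652717]
```

View pics/c5.png

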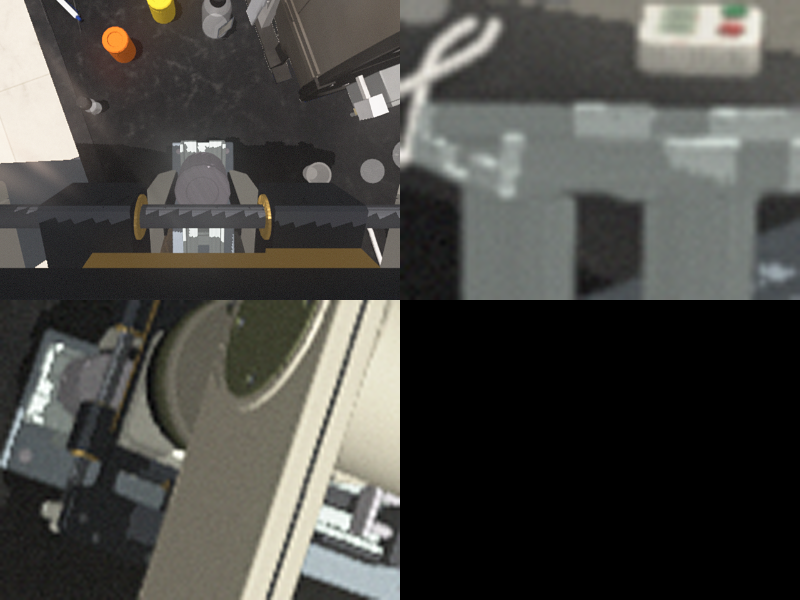

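The wrist view shows the slug still in the fingers: closure 0.2 means about 37 mm, so they never opened. I'll go back down the same line and open properly.

Emit:
arm_command:
  increments:
    - [-0.1,0,0,0,0,0]
    - [-0.2,0,0.05,0,0,0]
    - [-0.2,0,0.12,0,0,0]
    - [-0.2,0,0.19,0,0,0]
    - [-0.2,0,0.22,0,0,0]

```text
t: 12.68
tool_pos: [0.4912, -0.102, 0.3121]
orientation: [-2.434, -1.708, -0.318]
force: [0.3, 0.3, -3.4]
opening: 0.0398
gripper_force: 15.0
```

Emit:
arm_command:
  increments:
    - [0,0,0.02,0,0,0]
    - [0,0,0.04,0,0,0]
    - [0,0,0.06,0,0,0]
    - [0,0,0.075,0,0,0]
    - [0,0,0.08,0,0,0]

```text
t: 13.3
tool_pos: [0.4929, -0.0989, 0.2984]
orientation: [-2.436, -1.709, -0.32]
force: [-3.3, -1.2, 3.9]
opening: 0.0397
gripper_force: 15.0
```

Emit:
arm_command:
  increments:
    - [0,0,0,0,0,0]
    - [0,0,0,0,0,0]
    - [0,0,0,0,0,0]
    - [0,0,0,0,0,0]
    - [0,0,0,0,0,0]

```text
t: 13.92
tool_pos: [0.4929, -0.099, 0.2984]
orientation: [-2.436, -1.709, -0.32]
force: [-2.2, -0.4, 3.4]
opening: 0.0395
gripper_force: 15.0
```

Emit:
arm_command:
  increments:
    - [0,0,0,0,0,0]
    - [0,0,0,0,0,0]
    - [0,0,0,0,0,0]
    - [0,0,0,0,0,0]
    - [0,0,0,0,0,0]
  fingers: -0.5

```text
t: 14.55
tool_pos: [0.4929, -0.0989, 0.2981]
orientation: [-2.436, -1.709, -0.32]
force: [0.5, -1.2, -0.1]
opening: 0.0695
gripper_force: 0.0
```

Emit:
arm_command:
  increments:
    - [0,0,-0.03,0,0,0]
    - [0,0,-0.1,0,0,0]
    - [0,0,-0.2,0,0,0]
    - [0.1,0,-0.25,0,0,0]
    - [0.2,0,-0.25,0,0,0]

```text
t: 15.18
tool_pos: [0.5021, -0.075, 0.3594]
orientation: [-2.439, -1.709, -0.323]
force: [-0.6, -0.5, 0.3]
opening: 0.0697
gripper_force: 0.0
```

```bash
python3 - <<'E'
from h import *
c=read_camera('wrist');im=c['image'][:,:,::-1];cv2.imwrite('pics/w6.png',im)
o=np.zeros((600,800,3),np.uint8);o[:450,:450]=cv2.resize(im[130:430,180:480],(450,450),interpolation=cv2.INTER_CUBIC)
o[:350,450:]=cv2.resize(read_camera('scene')['image'][170:240,320:390,::-1],(350,350),interpolation=cv2.INTER_CUBIC)
cv2.imwrite('pics/c6.png',o);s=read_state();print(s['t'],s['force'],s['opening'],tool()[0])
E
```

```text
15.275 [ 0.16828464 -0.22927406  0.09663389] 0.0693606938049489 [ 0.50221965 -0.07396646  0.35888924]
```

View pics/c6.png

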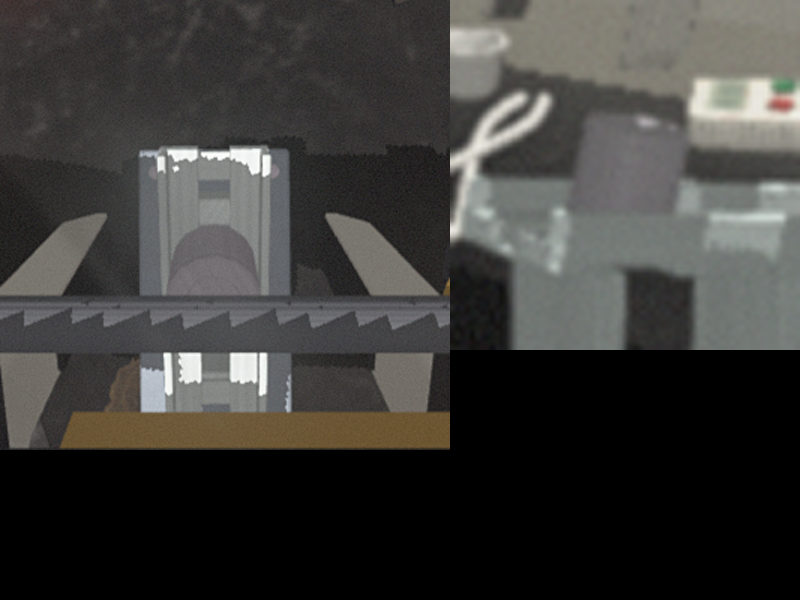

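The slug stands in the channel, tilted with the bed and seated below the wall tops. My picture budget is used, so I'll work by numbers from here. I'll close the fingers uphill of the slug, come down with tips ~17 mm above the floor, and compute the pawl and stop positions.

Emit:
arm_command:
  increments:
    - [0,0,0,0,0,0]
    - [0,0,0,0,0,0]
    - [0,0,0,0,0,0]
    - [0,0,0,0,0,0]
    - [0,0,0,0,0,0]
  fingers: 1

```text
t: 15.9
tool_pos: [0.5015, -0.0748, 0.3566]
orientation: [-2.436, -1.709, -0.32]
force: [-0.5, -0.7, -0.2]
opening: 0.0247
gripper_force: 0.0
```

Emit:
arm_command:
  increments:
    - [0,0,0.05,0,0,0]
    - [0,0,0.12,0,0,0]
    - [0,0,0.19,0,0,0]
    - [0,0,0.24,0,0,0]
    - [0,0,0.25,0,0,0]

```text
t: 16.52
tool_pos: [0.5057, -0.0622, 0.3072]
orientation: [-2.435, -1.708, -0.318]
force: [-0.2, -0.1, -0.1]
opening: 0.0005
gripper_force: 0.0
```

```bash
cat >> h.py <<'E'
P0=np.array([.4929,-.0989,.2981])
M,BX,BY,BZ,RT=bed(-110,[0,0,0])
S=P0-.2029*BZ  # slug underside centre at placing
def st():
    s=read_state();p,r=tool();d=p-P0;f=np.array(s['force']);print(round(s['t'],2),'dx,dy,dz mm',(1000*np.array([d@BX,d@BY,d@BZ])).round(1),'F bed',np.round([f@BX,f@BY,f@BZ],1),s['opening'])
E
python3 - <<'E'
from h import *
st();t=read_camera('top')
def onbed(c,px,h):
    o,d=ray(c,px);k=((S+h*BZ-o)@BZ)/(d@BZ);q=o+k*d-S;return (1000*np.array([q@BX,q@BY])).round(1)
f=lambda u,v:(335+u/4,230+v/4)
print('upper end',onbed(t,f(70,78),.012),'lower',onbed(t,f(567,270),.012))
print('pawl',[onbed(t,f(*q),h) for q,h in(((362,190),.0),((377,195),.004),((392,201),.005))])
print('stop face',onbed(t,f(449,222),.023),'back',onbed(t,f(470,230),.023))
E
```

```text
16.52 dx,dy,dz mm [-39.9  -0.5  -1.3] F bed [ 0.2 -0.2 -0.1] 0.0005434719251900276
upper end [-56.5  -3.8] lower [243.9  -0.7]
pawl [array([ 1.212e+02, -1.000e-01]), array([ 1.285e+02, -1.000e-01]), array([137.3,  -0.2])]
stop face [163.7  -1.6] back [176.6  -1.5]
```

Geometry from the top view agrees with the text: bed mid at +94 mm, pawl back at ≈+137 and stop face at ≈+173 from the slug's start. So capture is expected with the TCP at about dx=+129. I'll push at ~50 mm/s up to the pawl.

Emit:
arm_command:
  increments:
    - [-0.03,0,-0.008,0,0,0]
    - [-0.06,0,-0.008,0,0,0]
    - [-0.09,0,-0.008,0,0,0]
    - [-0.12,0,-0.008,0,0,0]
    - [-0.15,0,-0.008,0,0,0]

```text
t: 17.2
tool_pos: [0.4959, -0.0907, 0.3022]
orientation: [-2.436, -1.709, -0.32]
force: [0.6, 1.5, 1.4]
opening: 0.0007
gripper_force: 0.7
```

Emit:
arm_command:
  increments:
    - [-0.03,0,0,0,0,0]
    - [-0.06,0,0,0,0,0]
    - [-0.09,0,0,0,0,0]
    - [-0.12,0,0,0,0,0]
    - [-0.15,0,0,0,0,0]

```text
t: 17.82
tool_pos: [0.4861, -0.1178, 0.2945]
orientation: [-2.436, -1.709, -0.32]
force: [1.4, 0.7, 1.1]
opening: 0.0005
gripper_force: 0.8
```

Emit:
arm_command:
  increments:
    - [-0.03,0,0,0,0,0]
    - [-0.06,0,0,0,0,0]
    - [-0.09,0,0,0,0,0]
    - [-0.12,0,0,0,0,0]
    - [-0.15,0,0,0,0,0]

```text
t: 18.45
tool_pos: [0.4761, -0.1451, 0.2866]
orientation: [-2.436, -1.709, -0.32]
force: [0.9, 0.3, 1.1]
opening: 0.0006
gripper_force: 0.8
```

```bash
python3 - <<'E'
from h import *
st()
c=read_camera('scene');cv2.imwrite('pics/s7.png',c['image'][:,:,::-1])
im=cv2.GaussianBlur(c['image'],(3,3),0).astype(int);d=(im[:,:,0]-im[:,:,1]) 
# purple-tinted slug over channel
m=((d[180:225,330:420]>2)&(im[180:225,330:420].sum(2)>200)&(im[180:225,330:420].sum(2)<450)).astype(np.uint8)
n,l,s,ce=cv2.connectedComponentsWithStats(m);print([ (x[:5].tolist()) for x in s[1:] if x[4]>15])
for x in (0,.06,.08,.1):print(x,proj(c,S+x*BX+.04*BZ).round(1),proj(c,S+x*BX+.012*BZ).round(1))
E
```

```text
18.45 dx,dy,dz mm [50.4  0.   1.6] F bed [-0.9  0.7  0.9] 0.0006265888255998899
[[1, 0, 40, 11, 232], [57, 0, 33, 20, 463], [53, 18, 12, 14, 83], [80, 23, 10, 9, 48]]
0 [357.  194.5] [353.9 208.9]
0.06 [379.4 195.5] [376.2 209.5]
0.08 [386.5 195.9] [383.3 209.7]
0.1 [393.5 196.2] [390.3 209.9]
```

Emit:
arm_command:
  increments:
    - [-0.022,0,0.002,0,0,0]
    - [-0.044,0,0.005,0,0,0]
    - [-0.066,0,0.005,0,0,0]
    - [-0.088,0,0.005,0,0,0]
    - [-0.11,0,0.005,0,0,0]

```text
t: 19.12
tool_pos: [0.469, -0.1647, 0.28]
orientation: [-2.436, -1.709, -0.32]
force: [2.1, 0.6, -0.2]
opening: 0.0004
gripper_force: 0.6
```

Emit:
arm_command:
  increments:
    - [-0.022,0,0,0,0,0]
    - [-0.044,0,0,0,0,0]
    - [-0.066,0,0,0,0,0]
    - [-0.088,0,0,0,0,0]
    - [-0.11,0,0,0,0,0]

```text
t: 19.75
tool_pos: [0.4618, -0.1848, 0.2745]
orientation: [-2.436, -1.709, -0.32]
force: [0.5, 0.4, 0.8]
opening: 0.0005
gripper_force: 0.7
```

Emit:
arm_command:
  increments:
    - [-0.012,0,0,0,0,0]
    - [-0.024,0,0,0,0,0]
    - [-0.036,0,0,0,0,0]
    - [-0.048,0,0,0,0,0]
    - [-0.06,0,0,0,0,0]

```text
t: 20.38
tool_pos: [0.458, -0.1955, 0.2714]
orientation: [-2.436, -1.709, -0.32]
force: [1.4, 0.1, 0.8]
opening: 0.0006
gripper_force: 0.8
```

```bash
python3 - <<'E'
from h import *
st()
E
```

```text
20.38 dx,dy,dz mm [106.1   0.2   0.8] F bed [-0.7  1.3  0.6] 0.0005760765349514494
```

Emit:
arm_command:
  increments:
    - [-0.012,0,0,0,0,0]
    - [-0.024,0,0,0,0,0]
    - [-0.036,0,0,0,0,0]
    - [-0.048,0,0,0,0,0]
    - [-0.06,0,0,0,0,0]

```text
t: 21.0
tool_pos: [0.454, -0.2064, 0.2682]
orientation: [-2.436, -1.709, -0.32]
force: [0.7, 0.7, 1.3]
opening: 0.0003
gripper_force: 0.8
```

Emit:
arm_command:
  increments:
    - [-0.005,0,0,0,0,0]
    - [-0.01,0,0,0,0,0]
    - [-0.015,0,0,0,0,0]
    - [-0.015,0,0,0,0,0]
    - [-0.015,0,0,0,0,0]

```text
t: 21.62
tool_pos: [0.453, -0.209, 0.2674]
orientation: [-2.436, -1.709, -0.32]
force: [0.6, 0.4, 0.4]
opening: 0.0003
gripper_force: 0.2
```

```bash
python3 - <<'E'
from h import *
st()
E
```

```text
21.62 dx,dy,dz mm [1.211e+02 1.000e-01 7.000e-01] F bed [-0.7  0.4  0.3] 0.0002643729737482638
```

Emit:
arm_command:
  increments:
    - [-0.005,0,0,0,0,0]
    - [-0.01,0,0,0,0,0]
    - [-0.01,0,0,0,0,0]
    - [-0.01,0,0,0,0,0]
    - [-0.01,0,0,0,0,0]

```text
t: 22.25
tool_pos: [0.4523, -0.2108, 0.2669]
orientation: [-2.436, -1.709, -0.32]
force: [0.5, -0.7, 0.5]
opening: 0.0007
gripper_force: 0.1
```

Emit:
arm_command:
  increments:
    - [-0.005,0,0,0,0,0]
    - [-0.01,0,0,0,0,0]
    - [-0.01,0,0,0,0,0]
    - [-0.01,0,0,0,0,0]
    - [-0.01,0,0,0,0,0]

```text
t: 22.88
tool_pos: [0.4518, -0.2126, 0.2665]
orientation: [-2.436, -1.709, -0.32]
force: [0.7, 2.6, 0.8]
opening: 0.0003
gripper_force: 1.2
```

```bash
python3 - <<'E'
from h import *
st()
E
```

```text
22.88 dx,dy,dz mm [124.9   0.2   0.8] F bed [-2.8 -0.2  0.1] 0.00034264590200595196
```

Emit:
arm_command:
  increments:
    - [-0.003,0,0,0,0,0]
    - [-0.005,0,0,0,0,0]
    - [-0.005,0,0,0,0,0]
    - [-0.005,0,0,0,0,0]
    - [-0.005,0,0,0,0,0]

```text
t: 23.5
tool_pos: [0.4514, -0.2135, 0.2663]
orientation: [-2.436, -1.709, -0.32]
force: [0.9, 3.4, 1.4]
opening: 0.0003
gripper_force: 1.9
```

Emit:
arm_command:
  increments:
    - [-0.003,0,0,0,0,0]
    - [-0.005,0,0,0,0,0]
    - [-0.005,0,0,0,0,0]
    - [-0.005,0,0,0,0,0]
    - [-0.005,0,0,0,0,0]

```text
t: 24.12
tool_pos: [0.4511, -0.2144, 0.266]
orientation: [-2.436, -1.709, -0.32]
force: [2.9, 3.2, 1.4]
opening: 0.0004
gripper_force: 2.3
```

```bash
python3 - <<'E'
from h import *
st()
E
```

```text
24.12 dx,dy,dz mm [127.    0.2   0.8] F bed [-4.2  1.6  0.3] 0.0003640360359187346
```

Emit:
arm_command:
  increments:
    - [-0.003,0,0,0,0,0]
    - [-0.005,0,0,0,0,0]
    - [-0.005,0,0,0,0,0]
    - [-0.005,0,0,0,0,0]
    - [-0.005,0,0,0,0,0]

```text
t: 24.75
tool_pos: [0.4507, -0.2153, 0.2657]
orientation: [-2.436, -1.709, -0.32]
force: [2.7, 5.8, 1.6]
opening: 0.0007
gripper_force: 2.7
```

Emit:
arm_command:
  increments:
    - [-0.003,0,0,0,0,0]
    - [-0.005,0,0,0,0,0]
    - [-0.005,0,0,0,0,0]
    - [-0.005,0,0,0,0,0]
    - [-0.005,0,0,0,0,0]

```text
t: 25.38
tool_pos: [0.4504, -0.2161, 0.2654]
orientation: [-2.436, -1.709, -0.32]
force: [1.4, 4.9, 2.2]
opening: 0.0004
gripper_force: 3.0
```

```bash
python3 - <<'E'
from h import *
st();cv2.imwrite('pics/s8.png',read_camera('scene')['image'][:,:,::-1])
E
```

```text
25.38 dx,dy,dz mm [128.9   0.2   0.7] F bed [-5.5 -0.4  0.8] 0.0003758838104266903
```

Force rose ~1 N/mm from dx≈123.3, so the stop is at ≈5.5 mm. I'll test the capture by backing off to dx≈126: a held slug should leave the fingers unloaded.

Emit:
arm_command:
  increments:
    - [0.007,0,0,0,0,0]
    - [0.014,0,0,0,0,0]
    - [0.014,0,0,0,0,0]
    - [0.014,0,0,0,0,0]
    - [0.014,0,0,0,0,0]

```text
t: 26.05
tool_pos: [0.4513, -0.2138, 0.2661]
orientation: [-2.436, -1.709, -0.32]
force: [0.2, -0.2, -0.1]
opening: 0.0005
gripper_force: 0.0
```

```bash
python3 - <<'E'
from h import *
st()
E
```

```text
26.05 dx,dy,dz mm [126.3   0.2   0.8] F bed [ 0.1  0.2 -0.1] 0.0004615365894971858
```

Emit:
arm_command:
  increments:
    - [0.1,0,0,0,0,0]
    - [0.25,0,-0.05,0,0,0]
    - [0.4,0,-0.15,0,0,0]
    - [0.5,0,-0.3,0,0,0]
    - [0.5,0,-0.5,0,0,0]

```text
t: 26.68
tool_pos: [0.4754, -0.1459, 0.3892]
orientation: [-2.433, -1.711, -0.319]
force: [0.7, -0.7, -0.2]
opening: 0.0007
gripper_force: 0.0
```

```bash
python3 - <<'E'
from h import *
st();c=read_camera('wrist');t=read_camera('top')
for n,k in(('w9',c),('t9',t)):cv2.imwrite(f'pics/{n}.png',k['image'][:,:,::-1])
for n,k in(('w',c),('t',t)):
    print(n,{x:proj(k,S+x*BX+h*BZ).round(1).tolist() for x,h in((.1,0),(.122,0),(.137,.005),(.157,.04),(.177,.04))})
# compare top before/after round pawl, slug area
a=cv2.imread('pics/top0.png').astype(int);b=t['image'][:,:,::-1].astype(int)
for y in range(272,296,2): print(y,'|',' '.join('%d,%d'%(b[y,x].sum()//3,b[y,x,2]-b[y,x,1]) for x in range(414,460,2)))
E
```

```text
26.68 dx,dy,dz mm [ 24.8  -0.4 101. ] F bed [ 0.4  0.9 -0.1] 0.0007031634989990345
w {0.1: [325.9, 317.8], 0.122: [325.8, 340.3], 0.137: [325.7, 358.4], 0.157: [325.8, 405.0], 0.177: [325.7, 425.7]}
t {0.1: [416.9, 274.0], 0.122: [425.8, 277.6], 0.137: [432.9, 280.1], 0.157: [448.5, 284.1], 0.177: [456.7, 287.3]}
272 | 29,2 32,-3 29,-5 64,9 23,-1 102,0 107,-2 114,1 132,0 126,1 17,4 26,0 49,-2 53,-2 91,1 101,-1 89,1 90,2 84,3 92,5 88,8 98,3 100,2
274 | 75,16 53,8 40,2 42,7 34,2 111,-1 107,1 130,1 134,0 132,0 9,-2 21,2 50,-2 60,-3 91,2 100,5 88,3 109,3 127,3 110,3 94,6 100,1 98,4
276 | 61,-3 87,2 59,11 25,-2 56,-1 108,0 113,2 133,0 128,-1 150,1 207,1 18,-1 33,2 73,-6 87,1 126,3 141,4 126,3 125,2 117,4 99,3 100,1 100,3
278 | 93,-2 204,-13 58,14 28,-4 103,-1 132,-1 116,0 133,-1 129,-1 253,0 248,0 86,2 21,1 72,-2 100,-2 144,4 195,10 123,2 124,5 100,5 100,2 98,1 100,2
280 | 123,-9 249,-7 45,8 37,-1 142,0 240,0 103,1 135,-2 146,3 247,0 244,0 249,0 35,1 33,0 74,-4 113,4 191,8 140,2 119,4 96,5 102,3 100,2 99,4
282 | 161,-7 161,-2 29,-2 41,-3 122,-2 219,1 131,1 121,1 175,-2 242,1 246,-1 245,0 
[... 243 characters left out ...]
-3 55,-7 52,-3 55,-4 96,-1 119,-2 151,-2 146,1 164,0 209,0 244,-1 242,-1 116,-2 99,3 99,2 100,5 98,5 100,1 99,2
288 | 86,-5 26,0 54,-3 60,-3 108,-7 100,-5 74,-5 53,-3 59,-3 56,-4 64,-6 96,-3 140,-2 148,1 144,1 197,1 218,0 97,2 98,4 100,4 101,2 100,2 99,4
290 | 80,-7 33,-2 64,-4 63,-3 90,-5 134,-10 114,-7 110,-7 92,-6 57,-5 54,-1 56,-3 51,-4 65,-6 114,-1 156,0 98,2 96,4 97,6 96,2 101,4 103,4 99,2
292 | 30,-3 43,-1 56,-3 62,-5 163,-11 190,-14 188,-11 143,-10 108,-10 128,-4 231,-11 40,-2 57,-5 59,-3 56,0 203,2 97,6 98,2 98,7 99,4 96,4 100,2 101,1
294 | 33,-1 56,-4 56,-4 93,-5 195,-15 186,-13 185,-14 189,-12 143,-12 74,-3 91,-4 35,-4 41,-1 55,-1 87,-6 100,2 100,3 102,3 97,3 101,2 98,3 100,4 97,4
```

Emit:
arm_command:
  increments:
    - [0.2,0,-0.05,0,0,0]
    - [0.4,0,-0.1,0,0,0]
    - [0.6,0,-0.1,0,0,0]
    - [0.8,0,-0.1,0,0,0]
    - [1,0,-0.1,0,0,0]

```text
t: 27.4
tool_pos: [0.5396, 0.0309, 0.4589]
orientation: [-2.436, -1.708, -0.319]
force: [-0.0, 0.0, -0.5]
opening: 0.0005
gripper_force: 0.0
```

```bash
python3 - <<'E'
from h import *
st();t=read_camera('top');s=read_camera('scene');cv2.imwrite('pics/t10.png',t['image'][:,:,::-1]);cv2.imwrite('pics/s10.png',s['image'][:,:,::-1])
b=cv2.GaussianBlur(t['image'],(3,3),0).astype(int);a=cv2.GaussianBlur(cv2.imread('pics/top0.png')[:,:,::-1].copy(),(3,3),0).astype(int)
for n,k in(('t',t),('s',s)):
    print(n,{x:proj(k,S+x*BX+h*BZ).round(1).tolist() for x,h in((.122,0),(.137,.005),(.157,.04),(.137,.04),(.177,.04))})
# along the channel centre line (floor), before and after
for x in range(100,182,3):
    q=proj(t,S+x/1000*BX+(.003)*BZ).round().astype(int);print(x,q,a[q[1],q[0]],b[q[1],q[0]])
E
```

```text
27.4 dx,dy,dz mm [-174.9   -0.5  119.6] F bed [ 0.1 -0.  -0.5] 0.000489642457271575
t {0.122: [425.8, 277.6], 0.137: [440.3, 280.8], 0.157: [448.5, 284.1], 0.177: [456.7, 287.3]}
s {0.122: [396.4, 215.8], 0.137: [405.9, 196.8], 0.157: [412.5, 197.1], 0.177: [418.9, 197.5]}
100 [418 274] [126 136 140] [124 122 106]
103 [419 275] [ 95 103 106] [124 121 106]
106 [420 275] [100 109 112] [124 122 108]
109 [421 276] [ 93 100 103] [125 122 108]
112 [422 276] [100 109 112] [124 121 106]
115 [424 277] [102 109 110] [125 122 108]
118 [425 277] [150 152 154] [125 122 108]
121 [426 277] [206 205 207] [124 121 107]
124 [427 278] [231 228 230] [124 121 107]
127 [428 278] [228 225 228] [123 120 106]
130 [430 279] [230 227 230] [124 121 107]
133 [431 279] [227 225 227] [124 121 107]
136 [432 280] [193 193 195] [124 121 106]
139 [433 280] [129 133 135] [123 120 105]
142 [435 281] [69 72 74] [124 121 107]
145 [436 281] [82 85 88] [124 122 108]
148 [437 282] [91 93 96] [123 121 107]
151 [438 282] [88 90 92] [124 122 107]
154 [439 283] [91 94 96] [156 152 134]
157 [441 283] [90 92 94] [233 230 210]
160 [442 284] [90 92 95] [231 228 206]
163 [443 284] [89 91 93] [229 225 203]
166 [444 285] [75 77 78] [230 226 204]
169 [445 285] [58 59 59] [229 225 203]
172 [447 286] [88 88 89] [117 116 109]
175 [448 286] [105 104 106] [135 135 124]
178 [449 287] [110 109 111] [210 207 186]
181 [450 287] [132 131 132] [232 228 206]
```

Emit:
arm_command:
  increments:
    - [0.2,-0.1,0.05,0,0,0]
    - [0.4,-0.2,0.1,0,0,0]
    - [0.6,-0.35,0.15,0,0,0]
    - [0.8,-0.5,0.2,0,0,0]
    - [1,-0.6,0.25,0,0,0]

```text
t: 28.12
tool_pos: [0.496, 0.2652, 0.4617]
orientation: [-2.437, -1.709, -0.319]
force: [-0.3, -0.5, 0.5]
opening: 0.0004
gripper_force: 0.0
```

```bash
python3 - <<'E'
from h import *
st();t=read_camera('top');cv2.imwrite('pics/t11.png',t['image'][:,:,::-1])
b=t['image'].astype(int);a=cv2.imread('pics/top0.png')[:,:,::-1].astype(int)
for x in range(100,200,3):
    q=proj(t,S+x/1000*BX+(.003)*BZ).round().astype(int);print(x,q,a[q[1],q[0]],b[q[1],q[0]],end=' ; ')
g=cv2.GaussianBlur((np.abs(a-b).max(2)).astype(np.uint8),(3,3),0);m=(g[240:320,340:490]>25).astype(np.uint8)
n,l,s,c=cv2.connectedComponentsWithStats(m);print([(x.tolist(),(y+[340,240]).round(1).tolist()) for x,y in zip(s[1:],c[1:]) if x[4]>20])
E
```

```text
28.12 dx,dy,dz mm [-373.9 -121.6   69.2] F bed [ 0.4 -0.2  0.6] 0.00042130556114657394
100 [418 274] [141 153 158] [144 157 163] ; 103 [419 275] [82 90 91] [83 90 93] ; 106 [420 275] [ 97 105 108] [100 108 111] ; 109 [421 276] [79 85 89] [84 91 95] ; 112 [422 276] [ 96 105 108] [100 108 110] ; 115 [424 277] [82 90 91] [87 94 96] ; 118 [425 277] [139 141 143] [141 144 147] ; 121 [426 277] [237 234 237] [239 237 239] ; 124 [427 278] [230 228 229] [231 229 231] ; 127 [428 278] [229 227 230] [230 228 231] ; 130 [430 279] [231 227 230] [232 230 231] ; 133 [431 279] [230 226 230] [233 232 234] ; 136 [432 280] [217 213 217] [222 219 222] ; 139 [433 280] [112 116 119] [129 126 130] ; 142 [435 281] [55 58 60] [109 109 110] ; 145 [436 281] [ 96 100 102] [109 107 109] ; 148 [437 282] [89 90 94] [107 106 107] ; 151 [438 282] [86 86 89] [127 127 128] ; 154 [439 283] [ 95  98 100] [132 132 131] ; 157 [441 283] [92 93 96] [224 223 224] ; 160 [442 284] [89 93 97] [225 223 223] ; 163 [443 284] [90 92 95] [210 207 210] ; 166 [444 285] [85 87 89] [220 216 221] ; 169 [445 285] [47 45 46] [221 219 221] ; 172 [447 286] [96 97 97] [224 220 225] ; 175 [448 286] [109 108 109] [223 219 222] ; 178 [449 287] [108 107 109] [221 220 223] ; 181 [450 287] [117 116 116] [222 221 225] ; 184 [451 288] [232 231 232] [203 201 204] ; 187 [452 288] [226 221 225] [192 190 192] ; 190 [454 289] [43 45 44] [222 218 223] ; 193 [455 289] [46 47 48] [179 176 179] ; 196 [456 289] [45 50 49] [47 52 50] ; 199 [457 290] [51 52 53] [51 50 52] ; [([91, 31, 26, 26, 449], [444.2, 283.8])]
```

The pawl's pixels are unchanged from the first picture, so it is up. The slug starts right behind it at about column 433, and the tool is clear of everything. Handing in.

```bash
python3 -c "
from plant import *
print(close_job())"
```

```text
the job is handed in; nothing more can be done
None
```

I handed the job in at about 28 s. The slug rests against the stop plate with the pawl up behind it, pressed back by about 5.5 mm at most (estimated from the push force), and the gripper never came near the bottle, vial or crucible.

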